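# Lock a filter stage onto the workshop air filter stack

## Task

The blue filter stage lies on its side on the bench. Stand it upright on the bench with its lugged spigot down and let go of it; then take it again from above, lower it into the grey filter base with its two lugs in the two notches until its shoulder sits fully home, and turn it a quarter turn clockwise (seen from above) to the stop so that it is locked. Let go, and leave the other things on the bench where they are.

Things in the scene. Friction and masses are not known exactly. Their poses are not given: they have to be found in the camera images.
- stage: Filter stage, loose, about 0.5 kg: blue square barrel 60 x 60 x 88 mm over a round spigot. Origin on its axis at the shoulder (barrel's bottom face); z runs along the axis to the top face (+88 mm). Starts lying on a striped face: axis 30 mm above the bench, x vertical, top roughly to world +y. The faces at its +-x have yellow stripes, those at +-y dark windows. Same after a half turn.
- stage_top (a point): Centre of the stage's top face, 88 mm from the shoulder along z; two yellow marks on this face lie over the lugs (stage x). The stage's centre of mass is about 36 mm above the shoulder.
- stage_foot (a point): Centre of the spigot's end, 22 mm below the shoulder: aluminium, 38 mm in diameter, its last 4 mm tapering to 32 mm. Two lugs along the stage's +x and -x reach 28.5 mm from the axis; each is 12 mm wide and 8 mm high, 10 to 18 mm below the shoulder. Standing on the bench, the stage rests on this end (shoulder 22 mm up) and is top-heavy: set it down squarely.
- base: Filter base, fixed: steel foot 110 x 90 x 8 mm with a round grey collar 80 mm in diameter, rim 46 mm above the bench, brass ports along its own +-y. Origin on the collar's axis at bench level, z up. Two entry notches lie along its own +x and -x (yellow marks on the rim), the locked lug positions along +y and -y (red marks).
- base_mouth (a point): Centre of the collar's mouth at rim height, 46 mm above the base's origin: hole 42 mm in diameter, notches 18 mm wide, lip 8 mm thick, free room below. With stage x along base x (either way round) the stage drops in until its shoulder rests on the rim, then turns freely clockwise from above to a hard stop at 90 degrees, stripes at the red marks. It cannot turn the other way.
- oil: Bystander: black bottle with a red cap, 60 mm in diameter, 130 mm tall, standing; origin under its centre.
- carton: Bystander: cardboard box 90 x 120 x 50 mm; origin under its centre.
- pulley: Bystander: dark steel belt pulley 80 mm in diameter, 32 mm high, lying flat; origin under its centre.
- wrench: Bystander: steel wrench 170 mm long, lying flat; x along its length.
There are look-alikes about, which are no part of the job. What is shaped like the stage but turquoise is not meant.

How it is judged:
By the outcome, as a careful person would: the job done as asked, in the order asked, and still so for the second after the job is handed in, with the robot touching nothing.
It also fails if it takes over 64 s, if anything falls off the work surface, if the arm or the gripper's body presses on something with over 40 N, if the wrist force passes 120 N, or if a joint passes its speed limit or range.

## Robot

A 7-joint arm with a two-finger parallel gripper is mounted at the origin on the work surface. World frame = base frame: x ahead of the robot, y to its left, z up, the work surface at z = 0. Lengths are in m, angles in rad, forces in N, time in s.
With the tool pointing down it reaches from about 0.35 to 0.9 m from the base axis. Payload 19.9 kg.
Tool frame: the origin (TCP) lies midway between the tips of the shut fingers; the grasp point (between the pads) lies 19 mm behind it; z points along the fingers, y is the direction in which the jaws open and shut (so a half turn about z gives the same grasp; the last joint's range is limited). The gripper opens to 94 mm and grips with 3 to 60 N. Pads are 16 mm wide; open, the fingers measure 119 mm over their backs; the gripper's body (75 mm by 177 mm) begins 78 mm behind the grasp point.
Start: joints at [-1.375, 0.417, -0.01, 1.614, 0.005, 1.111, -0.053], TCP at [0.147, 0.608, 0.205] pointing down, gripper open.
Joint ranges: [-2.81, 2.81], [-0.39, 2.02], [-1.27, 1.25], [0.06, 2.57], [-1.19, 4.33], [0.19, 2], [-2.82, 2.82]. Speed limits (rad/s): [1.89, 1.89, 2.39, 2.39, 3.01, 3.01, 3.01].

## Interface

Orientations are given as [roll, pitch, yaw] about the fixed x, y, z axes, in that order (R = Rz(yaw) Ry(pitch) Rx(roll)).
In Python, from rig import manip, effector, imaging, ticket gives the robot as it stands. The module is installed in compiled form; this text tells all that it offers. Calls block until the motion is done:
- manip.move_to(position, orientation): joint-space move of the TCP to a pose.
- manip.move_l(position, ori=None, feed=0.15, stop_force=None): straight line of the TCP; ori=None keeps the orientation; feed is the mean speed in m/s. With stop_force (N) it stops when the force on the tool has changed by that much, and returns True; else False.
- manip.set_joints(angles): joint-space move.
- effector.gripper_open() and effector.grab(newtons=None): open the fingers fully, or close them until they stop; newtons is the grip in N (None keeps the last).
- manip.pause(seconds).
- manip.solve_ik(position, orientation): joint angles nearest the present ones, or None.
- manip.read_state(): the state.
- imaging.snapshot(name): name is "scene" or "top" or "wrist"; returns (picture, depth): 420x560x3 uint8, blue, green, red; 420x560 float32, m along the optical axis (not along the pixel's ray), 0 where there is no reading.
- imaging.camera_params(name): a dict with "camera_matrix" (3x3 intrinsics, pixels), "R" (3x3) and "t" (3): a world point X has camera coordinates R X + t. Camera axes: x right, y down, z forward; pixel columns grow to the right and rows downward; lengths in m; the calibration is good to about 2 mm. The wrist camera is an equidistant fisheye: a pixel r from the principal point sees the ray r / f radians off the axis. A picture is of the moment at which its call begins: read the wrist's pose just before it. camera_params takes no time and is no camera call; for the wrist camera it gives the pose at the moment of the call.
A pose or a line that the arm cannot do raises manip.IKError and nothing moves.
- ticket.sign_off(): hands the job in, once; it reports no verdict.
The state is a dict: "t": time; "joint_positions": joint angles; "qvel": joint speeds; "effort": joint torques, N m; "ee_pos": TCP position; "eef_rot": TCP orientation; "contact_force": force on the tool from outside, world axes, zero at the start; "ft_torque": the same for the moment, N m; "grip_width": opening from 0.0 (shut) to 1.0 (fully open).
Only numpy, scipy, OpenCV 4.12 (cv2) and the standard library are available. Lean on these libraries where they do the work, as an engineer would, in place of code of your own. Each camera call takes 0.05 s, during which the arm holds its last target.

## Working session

There is one attempt and no reset: what is moved stays moved. The work goes in short steps, each a Python script; the robot and the scene stay as the last script left them, time stands still between calls to the robot, and variables do not carry over. Pictures are saved under pics/ and viewed, and the job is handed in when it is done.

```bash
mkdir -p pics
python3 - <<'E'
from rig import manip, effector, imaging, ticket
import cv2, numpy as np
s=manip.read_state(); print(s)
for n in ("scene","top","wrist"):
    p=imaging.camera_params(n); im,d=imaging.snapshot(n)
    np.savez(f"{n}0.npz",im=im,d=d,K=p["camera_matrix"],R=p["R"],t=p["t"])
    cv2.imwrite(f"pics/{n}0.png",im); print(n,p)
E
```

```text
{'t': 0.0, 'joint_positions': array([-1.37552477,  0.41799353, -0.01030508,  1.6141857 ,  0.00472615,
        1.11067349, -0.05300583]), 'qvel': array([ 0.00113885, -0.00030453, -0.00115954,  0.00051506, -0.00145862,
       -0.00080921, -0.00052695]), 'effort': array([ 2.02119139e-03, -8.51265764e+01,  6.39941096e-01, -4.25983357e+01,
       -4.85592394e-02,  1.90489297e-02,  5.43330066e-05]), 'ee_pos': array([0.14653353, 0.60718958, 0.20480823]), 'eef_rot': array([-3.14036097e+00,  1.14384128e-04,  2.90483715e+00]), 'contact_force': array([-0.85228132,  0.05537176, -0.28365689]), 'ft_torque': array([-0.02799703,  0.04518438, -0.03927975]), 'grip_width': 0.9993281053430363}
scene {'camera_matrix': array([[458.38527989,   0.        , 283.68520584],
       [  0.        , 458.38527989, 212.18682649],
       [  0.        ,   0.        ,   1.        ]]), 'R': array([[ 0.41797873,  0.90836874, -0.01264962],
       [ 0.59757487, -0.28540384, -0.74929895],
       [-0.68425   ,  0.30563193, -0.66211107]]), 't': array([-0.22104579, -0.31981124,  1.37683307])}
top {'camera_matrix': array([[389.55814919,   0.        , 280.46536432],
       [  0.        , 389.55814919, 204.96502298],
       [  0.        ,   0.        ,   1.        ]]), 'R': array([[-0.01047045, -0.99942316, -0.03230647],
       [-0.99468387,  0.01371983, -0.10205767],
       [ 0.10244204,  0.03106614, -0.99425375]]), 't': array([-0.01908784,  0.59534389,  0.82342951])}
wrist {'camera_matrix': array([[325.1922621 ,   0.        , 282.37075758],
       [  0.        , 325.1922621 , 209.16447733],
       [  0.        ,   0.        ,   1.        ]]), 'R': array([[ 0.23425658,  0.97217282, -0.00196337],
       [ 0.9376369 , -0.22540029,  0.26463512],
       [ 0.25682853, -0.06383345, -0.96434662]]), 't': array([-0.6231534 , -0.02809739,  0.3909588 ])}
```

View pics/scene0.png

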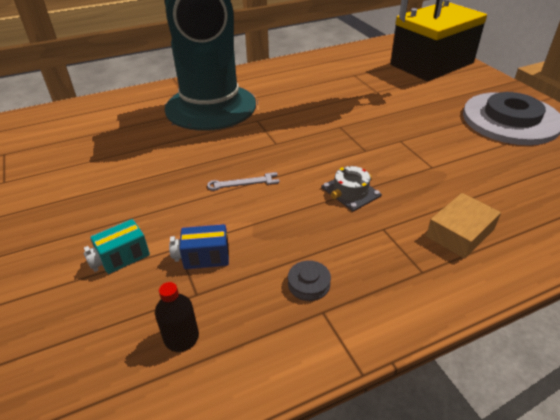

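View pics/top0.png

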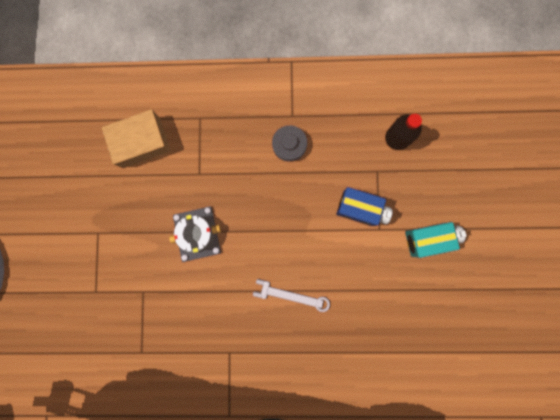

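View pics/wrist0.png

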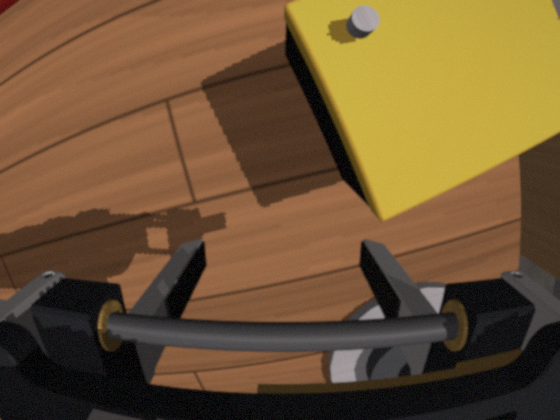

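Run:
```python
import cv2, numpy as np
im=np.load("top0.npz")["im"]
a=cv2.resize(im[180:240,325:405],None,fx=7,fy=7,interpolation=cv2.INTER_CUBIC)
b=cv2.resize(im[195:275,155:235],None,fx=7,fy=7,interpolation=cv2.INTER_CUBIC)
cv2.imwrite("pics/c_st.png",a);cv2.imwrite("pics/c_base.png",b)
```

```text
(no output)
```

View pics/c_st.png

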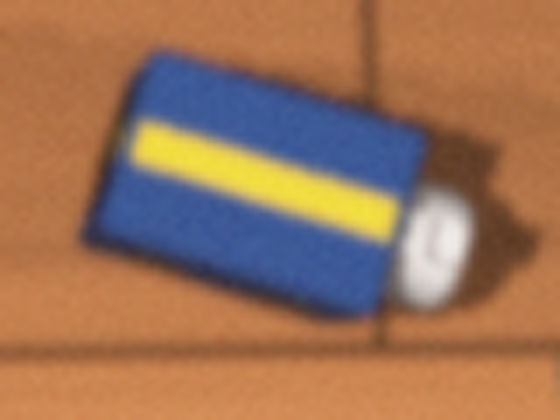

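View pics/c_base.png

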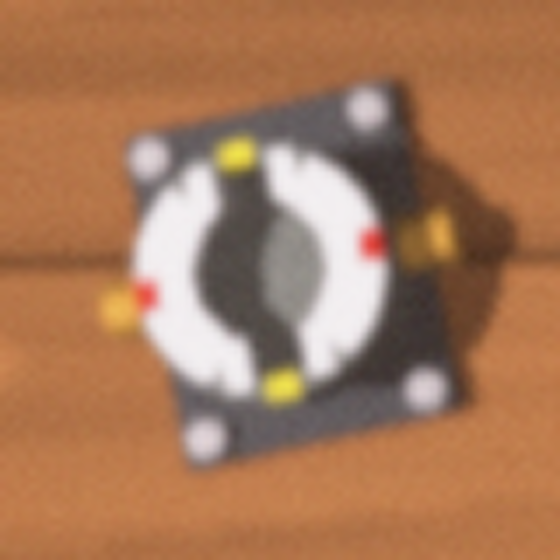

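```bash
cat > h.py <<'E'
import numpy as np
def bp(f,uv,z):
    d=np.load(f) if isinstance(f,str) else f
    K,R,t=d["K"],d["R"],d["t"]
    r=R.T@np.linalg.solve(K,[uv[0],uv[1],1.]); c=-R.T@t
    return c+r*(z-c[2])/r[2]
E
python3 - <<'E'
from h import *
def P(x,y,ox,oy,z): return bp("top0.npz",((x+.5)/7-.5+ox,(y+.5)/7-.5+oy),z)
np.set_printoptions(precision=4,suppress=True)
A=[P(x,y,325,180,.06) for x,y in ((155,50),(428,130),(380,318),(103,238))]
for a in A: print(a)
print("mean",np.mean(A,0))
S=[P(x,y,325,180,.06) for x,y in ((132,140),(400,219))]
print("stripe",S, np.degrees(np.arctan2(*(S[0]-S[1])[[1,0]])),np.linalg.norm(S[0]-S[1]))
B=[P(x,y,155,195,.046) for x,y in ((237,155),(283,387),(145,297),(373,243))]
for b in B: print(b)
print("c",(B[0]+B[1])/2,(B[2]+B[3])/2, "x dir",np.degrees(np.arctan2(*(B[0]-B[1])[[1,0]])),"y",np.degrees(np.arctan2(*(B[2]-B[3])[[1,0]])))
d=np.load("top0.npz")
K,R,t=d["K"],d["R"],d["t"]
D=d["d"]
for (u,v) in ((363,206),(387,214),(193,222),(207,236)):
    z=D[v,u]; X=R.T@(np.linalg.solve(K,[u,v,1.])*z-t); print(u,v,X)
# scene depth objects map: heights>0.04 centroid
E
```

```text
[ 0.6288 -0.1677  0.06  ]
[ 0.6033 -0.2485  0.06  ]
[ 0.5472 -0.2321  0.06  ]
[ 0.5721 -0.1506  0.06  ]
mean [ 0.5879 -0.1997  0.06  ]
stripe [array([ 0.6016, -0.16  ,  0.06  ]), array([ 0.5767, -0.2391,  0.06  ])] 72.52260001184756 0.08294358547687515
[0.5707 0.1724 0.046 ]
[0.4994 0.1572 0.046 ]
[0.5273 0.2003 0.046 ]
[0.543  0.1299 0.046 ]
c [0.535  0.1648 0.046 ] [0.5352 0.1651 0.046 ] x dir 12.008502607939233 y 102.61324645977136
363 206 [ 0.5876 -0.2009  0.0578]
387 214 [ 0.5701 -0.2503  0.0579]
193 222 [0.5607 0.1689 0.0204]
207 236 [0.5287 0.1315 0.0466]
```

```bash
cat >> h.py <<'E'
from scipy.spatial.transform import Rotation as Ro
from rig import manip, effector, imaging, ticket
np.set_printoptions(precision=4,suppress=True)
rd=np.radians
UP=np.array([0,0,1.])
def az(a): return np.array([np.cos(rd(a)),np.sin(rd(a)),0])
def stageR(z,x): return np.stack([x,np.cross(z,x),z],1)
def toolS(a,flip=1):  # tool axes in stage frame, tilt a deg
    z=np.array([-np.cos(rd(a)),0,-np.sin(rd(a))]); y=np.array([0,flip,0.])
    return np.stack([np.cross(y,z),y,z],1)
def pose(Rs,o,a,s,flip=1,back=0,dx=0):
    """stage R, origin; grasp s above the shoulder"""
    T=Rs@toolS(a,flip); g=o+Rs@np.array([dx,0,s]); p=g+T[:,2]*(0.019-back)
    return p,Ro.from_matrix(T).as_euler('xyz')
def down(p,yaw): # tool y along azimuth yaw (deg)
    z=-UP; y=az(yaw); T=np.stack([np.cross(y,z),y,z],1)
    return np.array(p),Ro.from_matrix(T).as_euler('xyz')
E
python3 - <<'E'
from h import *
psi=72.6; c=np.array([.588,-.200,.03]); o=c-.044*az(psi)
R0=stageR(az(psi),UP)
q0=manip.read_state()['joint_positions']
for a in (0,15,30,45):
  for fl in (1,-1):
    P=pose(R0,o,a,.04,fl); print(a,fl,'init',manip.solve_ik(*P))
    for xy in ((.55,-.02),(.6,-.05)):
      for b in (12.3,40,72.6):
        R1=stageR(UP,az(b+180)); print('   fin',xy,b,manip.solve_ik(*pose(R1,np.array([*xy,.024]),a,.04,fl)))
for k in range(-180,181,30): print(k,manip.solve_ik(*down([.535,.165,.1],12.3+k)))
E
```

```text
0 1 init [-0.3609  0.8953  0.9491  1.7734 -0.8831  0.963   0.6604]
   fin (0.55, -0.02) 12.3 [-1.0135  1.9849  0.8587  2.4494  2.3586  1.8363  0.0747]
   fin (0.55, -0.02) 40 [ 1.6345  1.7289 -1.0979  2.174  -0.946   0.291   1.3672]
   fin (0.55, -0.02) 72.6 [ 0.8597  1.135  -0.3709  1.8002 -1.1008  1.3629  1.2196]
   fin (0.6, -0.05) 12.3 [-0.7211  1.71    0.873   2.3487  2.6846  1.9807  0.3986]
   fin (0.6, -0.05) 40 [ 1.5264  1.6418 -1.0929  2.0541 -1.0208  0.3934  1.3411]
   fin (0.6, -0.05) 72.6 [ 0.8356  1.1676 -0.3709  1.6534 -1.092   1.4051  1.1175]
0 -1 init [-0.4237  0.9828  1.0767  1.7752 -1.0071  1.0484 -2.4007]
   fin (0.55, -0.02) 12.3 [ 0.6437  1.2064 -0.3447  2.4174  3.8362  1.7141 -1.0321]
   fin (0.55, -0.02) 40 [ 1.6345  1.7289 -1.0979  2.174  -0.946   0.291  -1.7744]
   fin (0.55, -0.02) 72.6 [ 0.8597  1.135  -0.3709  1.8002 -1.1008  1.3629 -1.922 ]
   fin (0.6, -0.05) 12.3 [ 0.948   1.2639 -0.6025  2.3097  3.9211  1.3666 -0.9284]
   fin (0.6, -0.05) 40 [ 1.5264  1.6418 -1.0929  2.0541 -1.0208  0.3934 -1.8005]
   fin (0.6, -0.05) 72.6 [ 0.8356  1.1676 -0.3709  1.6
[... 3655 characters left out ...]
  0.8779 -1.3784]
-60 [-0.8259  0.4917  0.6039  1.8862 -0.3576  0.8725 -0.8763]
-30 [-0.8274  0.4922  0.6059  1.8862 -0.3589  0.8728 -0.3515]
0 [-0.7698  0.4749  0.5286  1.8845 -0.3083  0.8633  0.1281]
30 [-0.7106  0.4606  0.4508  1.8825 -0.2594  0.8558  0.609 ]
60 [-0.6501  0.4492  0.3726  1.8806 -0.2119  0.8503  1.0913]
90 [-0.5438  0.4353  0.2373  1.8769 -0.133   0.8445  1.5462]
120 [-0.4645  0.4295  0.1378  1.8742 -0.0767  0.8429  2.021 ]
150 [-0.3853  0.4272  0.0388  1.8714 -0.0215  0.8434  2.4971]
180 [ 0.4422  0.6929 -1.0855  1.8445  0.7079  1.0531  2.4279]<sys>:0: UserWarning: Gimbal lock detected. Setting third angle to zero since it is not possible to uniquely determine all angles.
```

```bash
cat >> h.py <<'E'
psi=72.6; c0=np.array([.588,-.200,.03]); o0=c0-.044*az(psi); R0=stageR(az(psi),UP)
A=45;S=.04;DX=.005
def snap(n,tag):
    import cv2
    p=imaging.camera_params(n); im,d=imaging.snapshot(n)
    np.savez(f"{tag}.npz",im=im,d=d,K=p["camera_matrix"],R=p["R"],t=p["t"]); cv2.imwrite(f"pics/{tag}.png",im)
def st(m=''):
    s=manip.read_state(); print(m,'t',round(s['t'],2),'p',s['ee_pos'],'rpy',s['eef_rot'],'F',s['contact_force'],'T',s['ft_torque'],'g',round(s['grip_width'],3)); return s
E
python3 - <<'E'
from h import *
s=st()
p=s['ee_pos'].copy(); p[2]+=.1
manip.move_l(p,feed=.3)
manip.move_to(*pose(R0,o0,A,S,1,back=.16,dx=DX)); st('pre'); print(manip.read_state()['joint_positions'])
manip.move_l(pose(R0,o0,A,S,1,back=.07,dx=DX)[0],feed=.2); st('near')
snap('wrist','w1'); snap('scene','s1')
E
```

```text
t 0.15 p [0.1465 0.6073 0.205 ] rpy [-3.1407  0.0001  2.9048] F [0.0211 0.0681 0.1177] T [ 0.0194  0.0187 -0.0027] g 1.001
pre t 3.67 p [ 0.6169 -0.1079  0.1347] rpy [-3.1416  0.7848  1.2683] F [ 0.3806 -0.4481 -0.3126] T [ 0.5495 -0.1765  0.0033] g 1.0
[-0.6649  0.8431  0.7063  1.549   0.2296  1.2155 -0.4823]
near t 4.27 p [ 0.5983 -0.1686  0.0716] rpy [3.1408 0.7849 1.2672] F [-0.3999  0.1204  0.5086] T [ 0.5812 -0.1498  0.0016] g 1.002
```

View pics/w1.png

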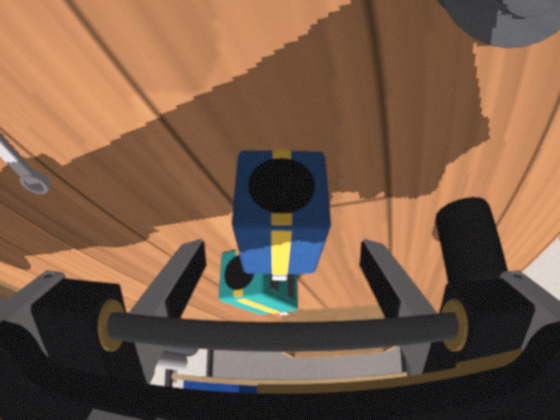

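View pics/s1.png

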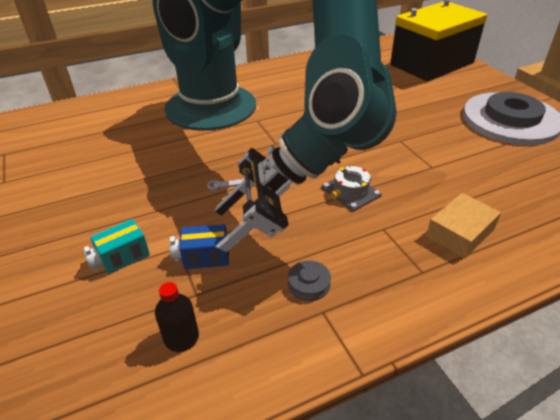

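Run:
```python
from h import *
print('bottle cap',bp('top0.npz',(414,121),.13),'foot',bp('top0.npz',(394,145),0.0), 'pulley', bp('top0.npz',(290,143),.03))
manip.move_l(pose(R0,o0,A,S,1,dx=DX)[0],feed=.12,stop_force=12); st('at')
effector.grab(40); st('grip')
manip.pause(.2)
p=manip.read_state()['ee_pos'].copy(); p[2]+=.12; p+=.05*az(72.6)
manip.move_l(p,feed=.2); st('lift')
snap('scene','s2')
R1=stageR(UP,az(psi+180))
for zz in (.12,.03): print(manip.solve_ik(*pose(R1,np.array([.55,-.03,.022+zz]),A,S,1,dx=DX)))
print(manip.read_state()['joint_positions'])
```

```text
bottle cap [ 0.7462 -0.2923  0.13  ] foot [ 0.7322 -0.2862  0.    ] pulley [ 0.7335 -0.049   0.03  ]
at t 5.1 p [ 0.5834 -0.2161  0.0219] rpy [3.1408 0.785  1.2671] F [ 0.0005 -0.2545 -0.5323] T [ 0.6076 -0.1222 -0.0237] g 0.998
grip t 5.72 p [ 0.5826 -0.2166  0.0217] rpy [-3.1411  0.7855  1.2673] F [-0.8089  2.4659  3.5334] T [ 0.4666  0.6454 -0.4814] g 0.637
lift t 6.72 p [ 0.5969 -0.1691  0.1405] rpy [-3.1399  0.7857  1.2679] F [-0.2326  0.4854 -6.2724] T [ 1.5807 -0.4485  0.0011] g 0.639
[-0.0411  0.5043  0.5785  1.9473 -1.1041  1.2914  0.8334]
[ 0.2265  0.6061  0.2388  1.9674 -1.0987  1.093   0.9287]
[-0.618   0.8055  0.736   1.6256  0.2641  1.1346 -0.4375]
```

View pics/s2.png

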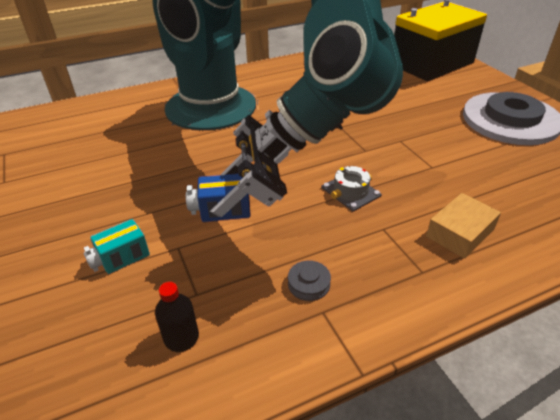

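Run:
```python
from h import *
R1=stageR(UP,az(psi+180))
manip.move_to(*pose(R1,np.array([.55,-.03,.022+.10]),A,S,1,dx=DX)); st('flip')
manip.move_l(pose(R1,np.array([.55,-.03,.022+.02]),A,S,1,dx=DX)[0],feed=.15); st('low')
snap('scene','s3');snap('wrist','w3')
import cv2
im=cv2.imread('pics/s3.png'); cv2.imwrite('pics/s3c.png',cv2.resize(im[80:290,150:430],None,fx=2.8,fy=2.8,interpolation=cv2.INTER_CUBIC))
```

```text
flip t 8.07 p [ 0.5521 -0.0218  0.1477] rpy [-3.1387 -0.7836  1.2662] F [ 0.3058  1.1764 -6.0267] T [-1.6316  0.6064  0.049 ] g 0.641
low t 8.76 p [ 0.5527 -0.0221  0.0688] rpy [ 3.1416 -0.7853  1.2672] F [ 0.4842  0.7465 -6.2402] T [-1.6055  0.6179 -0.0252] g 0.64
```

View pics/s3c.png

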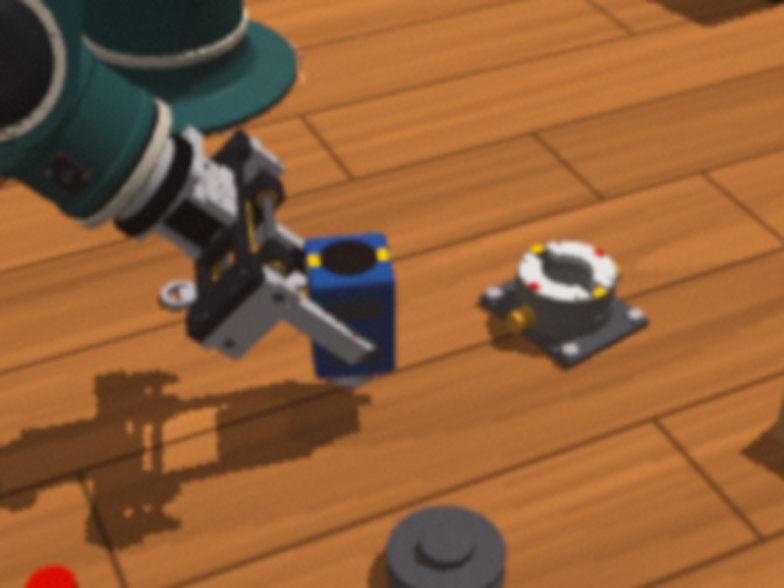

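View pics/w3.png

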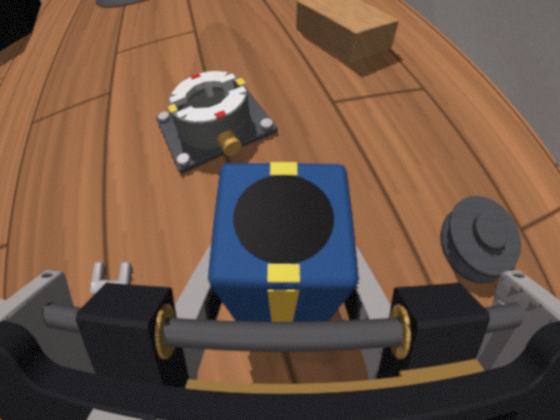

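```bash
cat >> h.py <<'E'
def wpts(tag):
    d=np.load(tag+'.npz');K,R,t=d['K'],d['R'],d['t'];D=d['d']
    v,u=np.mgrid[:420,:560]; x=(u-K[0,2])/K[0,0]; y=(v-K[1,2])/K[1,1]; r=np.hypot(x,y)+1e-9
    k=np.tan(r)/r; X=np.stack([x*k*D,y*k*D,D],-1)
    return (X-t)@R, D   # row-vector R^T
E
python3 - <<'E'
from h import *
X,D=wpts('w3'); im=np.load('w3.npz')['im'].astype(int)
m=np.zeros(D.shape,bool); m[170:262,222:346]=1
m&=(im[...,0]>im[...,2]+40)&(D>0)
P=X[m]; P=P[abs(P[:,2]-np.median(P[:,2]))<.012]
c=P.mean(0); n=np.linalg.svd(P-c,full_matrices=False)[2][2]; n*=np.sign(n[2])
print(m.sum(),c,n,'tilt deg',np.degrees(np.arccos(n[2])),'dir',np.degrees(np.arctan2(n[1],n[0])))
w=X[300,300]; print('bench check',X[140,330],X[60,80])
E
```

```text
4258 [ 0.552  -0.0288  0.1314] [0.0105 0.0018 0.9999] tilt deg 0.6109823045874907 dir 9.803300198260787
bench check [ 0.6454  0.1074 -0.0009] [ 0.337   0.4183 -0.0019]
```

Run:
```python
from h import *
p=manip.read_state()['ee_pos'].copy(); p[2]-=.026
print(manip.move_l(p,feed=.03,stop_force=6)); st('down')
manip.pause(.2); st()
effector.gripper_open(); st('open')
R1=stageR(UP,az(psi+180))
s=manip.read_state(); zt=Ro.from_euler('xyz',s['eef_rot']).as_matrix()[:,2]
manip.move_l(s['ee_pos']-.11*zt,feed=.2); st('back')
snap('scene','s4');snap('top','t4');snap('wrist','w4')
import cv2
im=cv2.imread('pics/s4.png'); cv2.imwrite('pics/s4c.png',cv2.resize(im[80:290,150:430],None,fx=2.8,fy=2.8,interpolation=cv2.INTER_CUBIC))
im=cv2.imread('pics/t4.png'); cv2.imwrite('pics/t4c.png',cv2.resize(im[165:265,170:330],None,fx=5,fy=5,interpolation=cv2.INTER_CUBIC))
```

```text
True
down t 9.55 p [ 0.5524 -0.022   0.0465] rpy [-3.1397 -0.7861  1.2657] F [-2.5725 -2.0174  6.0757] T [-0.0182  0.3561  0.2376] g 0.636
 t 9.75 p [ 0.5524 -0.0219  0.0465] rpy [-3.1398 -0.7857  1.2659] F [-1.6445 -0.8109  5.7268] T [-0.0727  0.3526  0.2867] g 0.636
open t 10.46 p [ 0.5521 -0.0219  0.046 ] rpy [-3.1389 -0.7845  1.2654] F [-0.5041  0.313   0.6727] T [-0.6949  0.275  -0.0097] g 1.002
back t 11.16 p [ 0.529  -0.0951  0.1233] rpy [-3.1381 -0.7851  1.2655] F [0.404  1.2349 0.8966] T [-0.6839  0.2406 -0.073 ] g 0.997
```

View pics/s4c.png

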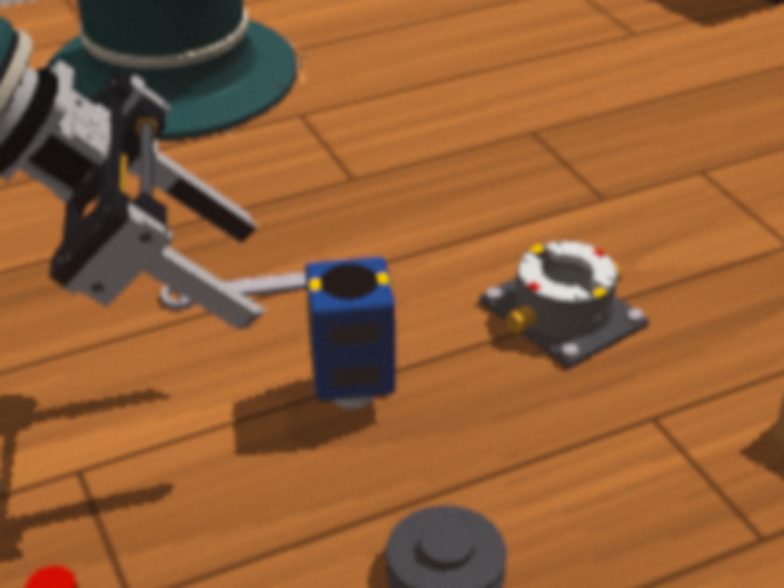

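View pics/t4c.png

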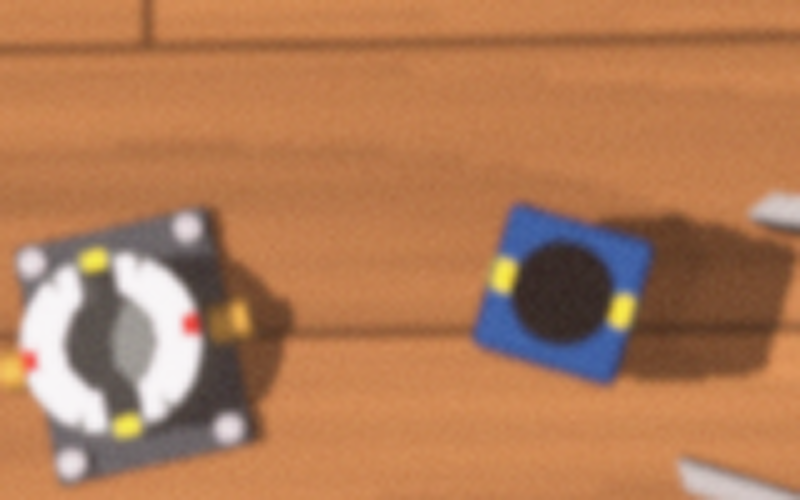

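View pics/w4.png

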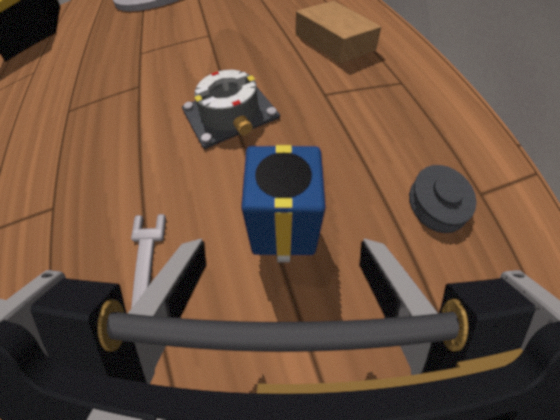

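Run:
```python
from h import *
def P(x,y,z): return bp("t4.npz",((x+.5)/5-.5+170,(y+.5)/5-.5+165),z)
a=lambda v: np.degrees(np.arctan2(v[1],v[0]))
M=P(504,275,.11),P(621,311,.11)
print('stage',(M[0]+M[1])/2,a(M[0]-M[1]))
C=[P(*q,.11) for q in ((518,203),(652,242),(610,384),(474,340))]
print('corners',np.mean(C,0),a(C[0]-C[1]),a(C[3]-C[2]),a(C[0]-C[3]),a(C[1]-C[2]))
B=[P(*q,.046) for q in ((93,261),(126,427),(29,361),(191,324))]
print('base',np.mean(B,0),a(B[0]-B[1]),a(B[2]-B[3]))
# wrist-cam estimates
for k,z in ((1,0),):
    X,D=wpts('w4')
    for uv in ((284,149),(284,203)): print('stage mark wrist',X[uv[1],uv[0]])
# scene estimates of base marks
def S(x,y,z): return bp("s4.npz",((x+.5)/2.8-.5+150,(y+.5)/2.8-.5+80),z)
B=[S(*q,.046) for q in ((537,249),(599,292),(534,287),(600,252))]
print('base scene',[b[:2] for b in B],np.mean(B[:2],0),np.mean(B[2:],0),a(B[0]-B[1]),a(B[2]-B[3]))
M=S(315,285,.11),S(383,279,.11); print('stage scene',(M[0]+M[1])/2,a(M[1]-M[0]))
s=manip.read_state();print(s['joint_positions'])
for k in (72.6,12.3,-77.7): print(manip.solve_ik(*down([.55,-.03,.08],k)))
```

```text
stage [ 0.5506 -0.0316  0.11  ] 72.20001216270022
corners [ 0.551 -0.032  0.11 ] 72.94474031325542 71.50658085200423 -18.25633836964196 -17.293123839321048
base [0.535  0.1651 0.046 ] 12.040767622799263 102.15329445188299
stage mark wrist [ 0.5571 -0.0093  0.1101]
stage mark wrist [ 0.5428 -0.0549  0.1086]
base scene [array([0.5015, 0.1592]), array([0.5722, 0.1742]), array([0.5446, 0.1315]), array([0.5274, 0.2033])] [0.5369 0.1667 0.046 ] [0.536  0.1674 0.046 ] -167.99386368345 -76.52899851060354
stage scene [ 0.5524 -0.0299  0.11  ] 72.60558909161433
[ 0.2361  0.5752  0.4065  1.9163 -1.0213  1.2713  0.9357]
[-0.2739  0.4612  0.3409  1.9142 -0.2088  0.8004  1.4472]
[-0.4371  0.4974  0.5525  1.9194 -0.3495  0.8203  0.5177]
[-0.5929  0.5606  0.7676  1.9241 -0.5085  0.8606 -0.9152]
```

Run:
```python
from h import *
p=manip.read_state()['ee_pos'].copy(); p[2]+=.12; manip.move_l(p,feed=.3)
P=np.array([.5498,-.0303,0])
manip.move_to(*down(P+UP*.18,72.5)); st('above'); print(manip.read_state()['joint_positions'])
manip.move_l(P+UP*.10,feed=.2); snap('wrist','w5'); snap('scene','s5')
```

```text
above t 12.68 p [ 0.549  -0.0306  0.179 ] rpy [-3.1414 -0.0027  2.8332] F [-0.2615 -1.0318 -0.1735] T [-0.0487 -0.0224 -0.019 ] g 1.0
[-0.2316  0.3202  0.282   1.8365 -0.1048  1.0019  1.356 ]
```

View pics/w5.png

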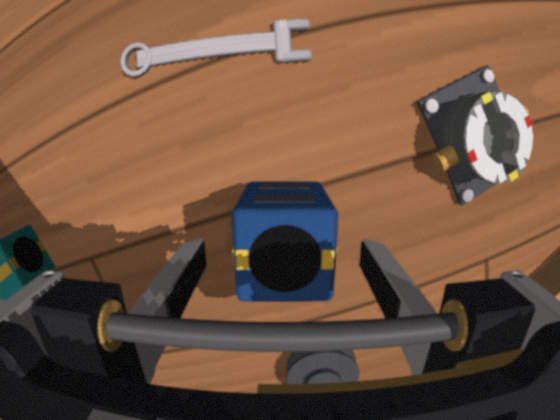

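View pics/s5.png

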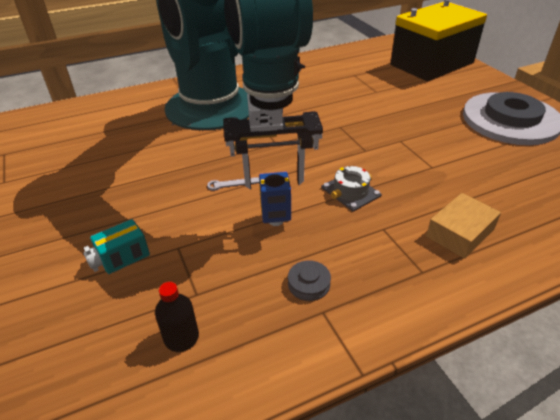

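Run:
```python
from h import *
P=np.array([.5498,-.0303,0])+.0006*az(72.5)
print(manip.move_l(P+UP*.048,feed=.12,stop_force=10)); st('at')
effector.grab(40); manip.pause(.2); s=st('grip')
p=s['ee_pos'].copy(); p[2]+=.1
manip.move_l(p,feed=.2); st('lift')
B=np.array([.5342,.1666,0])
manip.move_to(*down(B+UP*.14,12.2)); st('over'); print(manip.read_state()['joint_positions'])
snap('wrist','w6'); snap('scene','s6'); snap('top','t6')
import cv2
im=cv2.imread('pics/s6.png'); cv2.imwrite('pics/s6c.png',cv2.resize(im[80:230,270:430],None,fx=4,fy=4,interpolation=cv2.INTER_CUBIC))
```

```text
False
at t 13.92 p [ 0.5503 -0.0298  0.0486] rpy [3.1415 0.0005 2.836 ] F [ 0.1985  0.985  -0.1054] T [-0.062  -0.0005 -0.0131] g 1.002
grip t 14.74 p [ 0.5501 -0.0298  0.0481] rpy [3.1416 0.0001 2.8362] F [-0.559  -0.4021  5.0192] T [-0.0803  0.3539 -0.0455] g 0.635
lift t 15.39 p [ 0.5493 -0.0296  0.1469] rpy [-3.1412 -0.0015  2.8364] F [-0.6498  0.7846 -7.1724] T [-0.0388  0.0282 -0.0306] g 0.638
over t 16.66 p [0.5342 0.1658 0.1395] rpy [-3.1408  0.0005  1.7841] F [ 0.2546 -0.12   -6.883 ] T [-0.1358  0.0088  0.0161] g 0.632
[-0.6806  0.3969  0.4051  1.8535 -0.1906  0.93    0.0243]
```

View pics/w6.png

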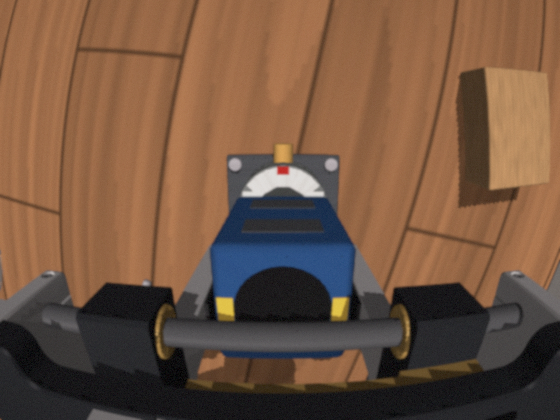

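View pics/s6c.png

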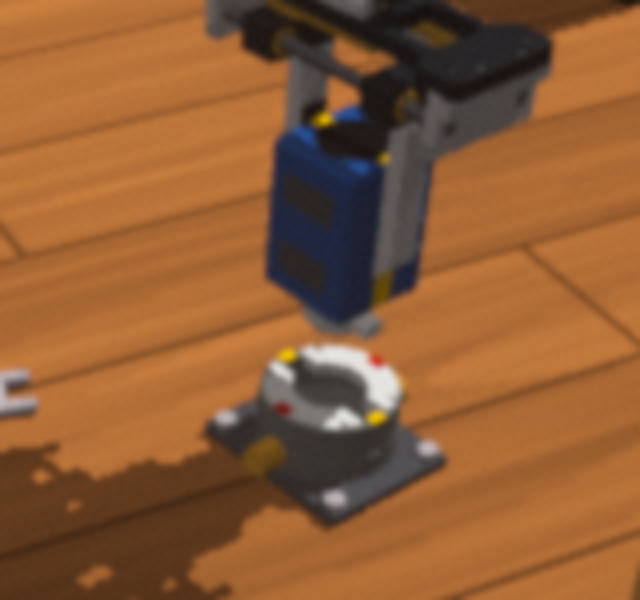

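Run:
```python
from h import *
B=np.array([.5342,.1666,0])
manip.move_l(B+UP*.100,feed=.12); st('pre')
print(manip.move_l(B+UP*.0705,feed=.03,stop_force=10)); st('in')
snap('scene','s7');snap('wrist','w7')
import cv2
im=cv2.imread('pics/s7.png'); cv2.imwrite('pics/s7c.png',cv2.resize(im[80:230,270:430],None,fx=4,fy=4,interpolation=cv2.INTER_CUBIC))
```

```text
pre t 17.29 p [0.5343 0.1664 0.1002] rpy [-3.1413  0.0002  1.7835] F [ 0.4097  0.5478 -5.8856] T [-0.0749  0.0362 -0.051 ] g 0.636
True
in t 18.16 p [0.5339 0.1665 0.0721] rpy [-3.1406 -0.      1.7837] F [-1.5376 -0.507   8.4814] T [-0.0569  0.4064  0.0293] g 0.632
```

View pics/s7c.png

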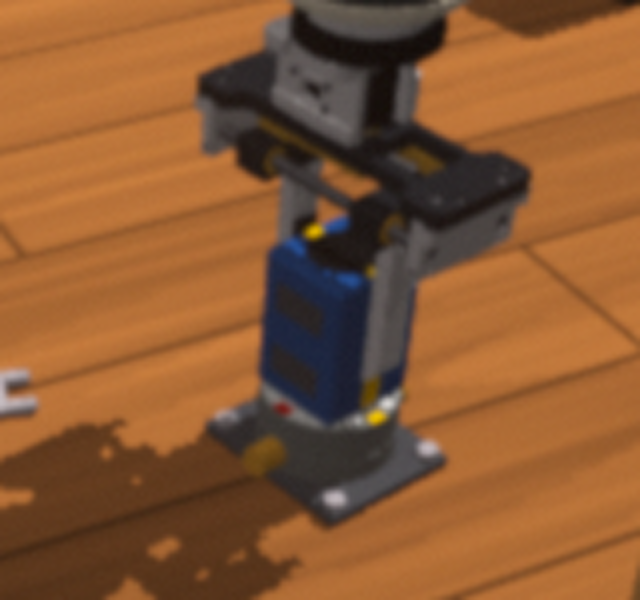

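Run:
```python
from h import *
s=manip.read_state(); q=s['joint_positions'].copy(); q7=q[6]
for k in (20,40,60,75,84,87,89,90,91,92,93,94):
    t=q.copy(); t[6]=q7-rd(k); manip.set_joints(t); s=manip.read_state()
    print(k,round(np.degrees(q7-s['joint_positions'][6]),2),s['ee_pos'],s['contact_force'],s['ft_torque'],round(s['t'],2))
    if abs(s['ft_torque'][2])>.8: break
snap('scene','s8');snap('wrist','w8')
import cv2
im=cv2.imread('pics/s8.png'); cv2.imwrite('pics/s8c.png',cv2.resize(im[80:230,270:430],None,fx=4,fy=4,interpolation=cv2.INTER_CUBIC))
```

```text
20 19.75 [0.5342 0.1664 0.0721] [ 1.2111  0.0647 -4.7154] [-0.104  -0.2078 -0.0253] 18.7
40 39.64 [0.534  0.1665 0.0721] [ 1.8229  0.0582 -4.2696] [-0.0203 -0.0896 -0.0067] 19.14
60 59.6 [0.534  0.1664 0.0721] [ 0.0667 -0.2518 -2.5716] [-0.048  -0.0778 -0.0542] 19.58
75 74.56 [0.534  0.1664 0.0721] [ 1.8375  0.0336 -3.5214] [ 0.0015 -0.0495 -0.0699] 19.95
84 83.56 [0.534  0.1664 0.0721] [ 0.2602  0.1783 -2.3627] [-0.0535 -0.069  -0.0715] 20.23
87 86.69 [0.5339 0.1664 0.0721] [-0.9147  0.726  -1.7482] [ 0.1795  0.137  -0.0936] 20.48
89 88.83 [0.5339 0.1665 0.0721] [-0.7082  1.3145 -2.4079] [ 0.306   0.1483 -0.0055] 20.73
90 89.94 [0.5339 0.1666 0.0721] [-0.1052  1.6914 -0.7908] [ 0.3261  0.1871 -0.0092] 20.98
91 90.95 [0.5338 0.1665 0.0721] [-1.9891  0.47    0.4217] [0.2123 0.5566 1.0655] 21.23
```

View pics/s8c.png

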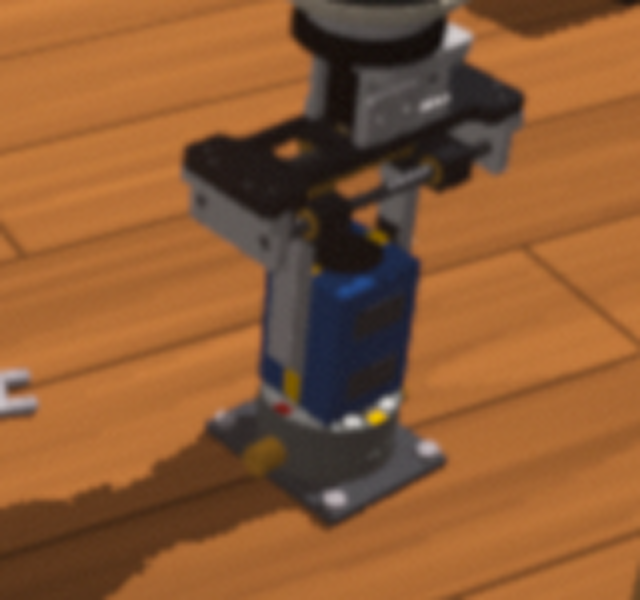

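View pics/w8.png

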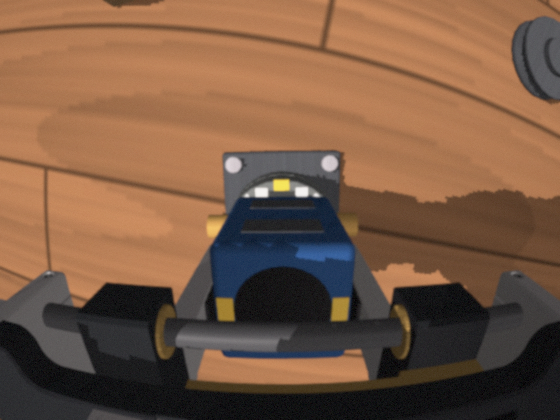

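Stop felt at about 91° (torque 1.07 N m). The stripes are at the red marks and the shoulder is on the rim. Next: release and retreat.

Run:
```python
from h import *
effector.gripper_open(); manip.pause(.2); s=st('open')
p=s['ee_pos'].copy(); p[2]+=.14; manip.move_l(p,feed=.2)
manip.move_to(*down([.42,.0,.3],12)); manip.pause(.3); st('away')
snap('scene','s9');snap('top','t9')
import cv2
im=cv2.imread('pics/s9.png'); cv2.imwrite('pics/s9c.png',cv2.resize(im[80:230,270:430],None,fx=4,fy=4,interpolation=cv2.INTER_CUBIC))
im=cv2.imread('pics/t9.png'); cv2.imwrite('pics/t9c.png',cv2.resize(im[185:285,145:245],None,fx=6,fy=6,interpolation=cv2.INTER_CUBIC))
```

```text
open t 22.24 p [0.5339 0.1665 0.0721] rpy [3.1415 0.001  0.1955] F [-0.8627 -0.1229 -0.1535] T [-0.0416  0.1381  0.0157] g 0.999
away t 24.97 p [0.42   0.0001 0.2999] rpy [-3.1413  0.0001  1.7802] F [0.1571 0.8358 0.2465] T [-0.0988  0.0603 -0.0184] g 0.999
```

View pics/s9c.png

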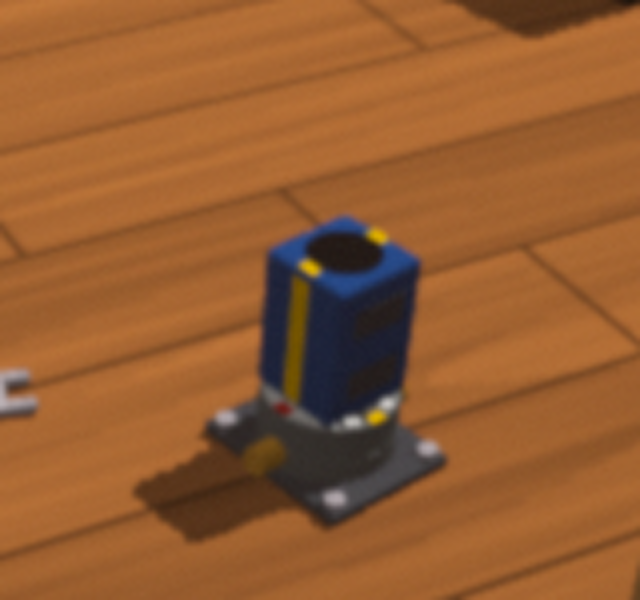

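View pics/t9c.png

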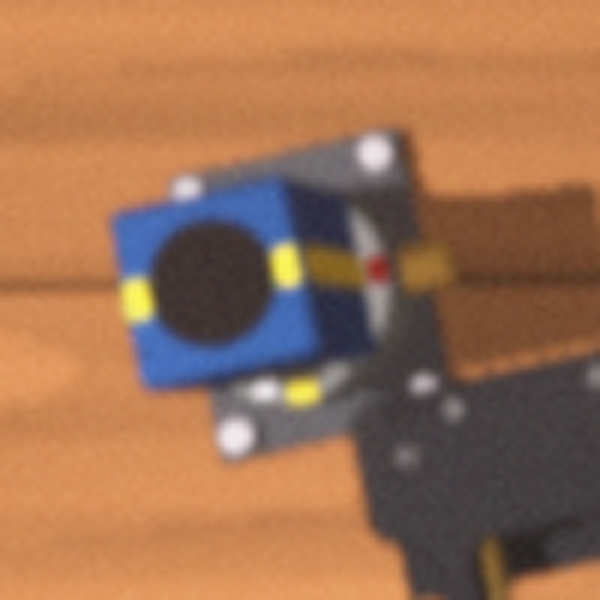

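View pics/t9.png

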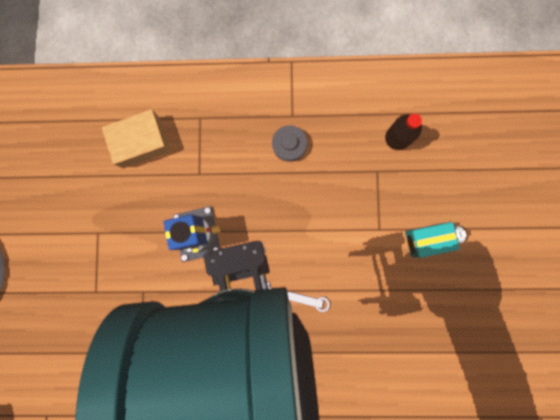

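Run:
```python
from h import *
def P(x,y,z): return bp("t9.npz",((x+.5)/6-.5+145,(y+.5)/6-.5+185),z)
a=P(137,300,.134);b=P(287,266,.134);v=a-b; print((a+b)/2,np.degrees(np.arctan2(v[1],v[0])))
ticket.sign_off(); st('end')
```

```text
[0.5352 0.1647 0.134 ] 102.05383046743714
the job is handed in; nothing more can be done
the job is handed in; nothing more can be done
```

The blue stage is locked in the grey base, and the job is handed in at about 25 s of the 64 s allowed.

- **Standing it up:** I picked the stage up lying down, turned it upright and stood it on the bench about 0.2 m from the base. The wrist depth image showed it within about 0.6° of vertical just before I set it down. I then let go, and it stayed standing.
- **Seating and locking:** I took it again from above and lowered it in with the lugs in the notches. The shoulder met the rim at the expected height (TCP 72.1 mm, expected 72). I turned it clockwise until the stop was felt at about 91° of wrist turn, at about 1.1 N m. Then I let go and moved the arm clear.

**Last checks:**
- In the top camera picture the stage's centre reads (0.535, 0.165), the same as the base.
- Its marks lie at 102.1°, against 102.2–102.6° measured for the red marks.
- The shoulder sits flush on the rim, with the stripes at the red marks.
- The other things look unmoved in the pictures. The arm hid part of the wrench in the last top view.

The scene and top cameras disagreed by about 2 mm in absolute position. They agreed on where the base lay relative to the stage to within 0.3 mm, so I worked from that. No check failed.

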